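# Ring for collection and hold the jar carrier ready

## Task

Ring for the driver: press the call bell's plunger all the way down, then let it come back up. After that take the jar carrier by its bar handle, lift it straight up off the scale, and finish while still holding it in the air, steady and level, about 10 cm above the scale's pan, with all three jars standing in their pockets. Do not tip the carrier on the way, and leave the drink bottle, the tape roll and the lid stack alone.

Things in the scene. Friction and masses are not known exactly. Their poses are not given: they have to be found in the camera images.
- bell (a joint): the call bell's plunger, m: 0 at rest, 0.006 pressed down to its stop. A spring returns it: about 1.2 N to start, 4 N at the stop.
- bell_head (a point): centre of the top of the plunger's round head (20 mm across, 6 mm thick; its top is 62 mm above the table) in the middle of a steel dome call bell, 90 mm across and 46 mm high without the plunger. The bell is fixed to the table; z is up.
- carrier_handle (a point): centre of the jar carrier's bar handle: a straight bar along x, 200 mm long, 16 mm wide (y), 22 mm high, joined to the crate by a post at each end; z up. Its centre is 140 mm above the carrier's underside. With the jars in, the whole weighs about 0.72 kg and balances up to 19 mm from this point along x, on the tall jar's side.
- carrier_foot (a point): centre of the carrier's underside, 140 mm below carrier_handle; same axes.
- jar_tall_center (a point): green glass jar, 54 mm across, with a steel screw lid and a paper band, standing in one of the carrier's three pockets (which pocket varies). The tall one: 90 mm high, about 0.28 kg; its lid ends 34 mm below the bar's underside. The point is its centre, half-way up.
- jar_low1_center (a point): green glass jar, 54 mm across, with a steel screw lid and a paper band, standing in one of the carrier's three pockets (which pocket varies). A low one: 55 mm high, about 0.11 kg. The point is its centre, half-way up.
- jar_low2_center (a point): green glass jar, 54 mm across, with a steel screw lid and a paper band, standing in one of the carrier's three pockets (which pocket varies). The other low one, just like it: 55 mm high, about 0.11 kg. The point is its centre, half-way up.
- scale_pan (a point): centre of the top of the steel pan (165 mm along x, 200 mm along y) of the white bench scale, 52 mm above the table; the scale is fixed, does not sink, and reaches 157 mm from this point to its control panel's edge at -x. z is up.
- scale: the bench scale itself, 240 x 200 x 52 mm; its origin is on the table, 20 mm towards -x of the pan's centre.
- carrier: jar carrier standing loose on the scale: a dark green plastic crate 200 mm long (x), 78 mm wide (y), walls 46 mm high, about 0.22 kg empty; origin at the centre of its underside. Three pockets in a row along x, centred at 0 and +-65.5 mm, hold one jar each.
- bell_base: the bell's fixed base and dome, 90 mm across; its origin is the centre of its underside.
- drink: bystander: clear plastic drink bottle, 62 mm across, 190 mm high, standing loose; origin at the centre of its underside.
- tape: bystander: roll of tape, 96 mm across, 45 mm high, lying loose; origin at the centre of its underside.
- lidstack: bystander: stack of steel jar lids, 56 mm across, 60 mm high, standing loose; origin at the centre of its underside.
There are look-alikes about, which are no part of the job. What is shaped like the bell_base but green is not meant.

How it is judged:
On the way, in this order (a step that is already met when the one before it is completed fails the run):
1. the bell's plunger is pressed down to its stop (value of joint bell above 0.0052 m), for 0.05 s.
2. the plunger has come back up (value of joint bell below 0.0015 m and z of carrier_foot in the frame of scale_pan below 0.01 m), for 0.05 s.
3. the carrier is lifted clear of the scale in the fingers (z of carrier_foot in the frame of scale_pan above 0.06 m and contact force between scale and carrier below 0.05 N and contact force between the fingers and carrier above 3 N), for 0.2 s.
At the end, for the whole second after the job is handed in: Carrier held by the fingers, underside 60-150 mm above the pan, within 70 mm of over its centre, within 0.10 rad of level, under 20 mm/s and 0.1 rad/s, touching nothing else; all jars in their pockets; plunger up (under 1.5 mm); bystanders moved under 30 mm (all of step 3 and z of carrier_foot in the frame of scale_pan below 0.15 m and horizontal distance between carrier_foot and scale_pan below 0.07 m and angle between carrier_handle's own z axis and vertical below 0.1 rad and linear speed of carrier below 0.02 m/s and angular speed of carrier below 0.1 rad/s and contact force between each of bell_base, table and carrier below 0.05 N and value of joint bell below 0.0015 m and x of jar_tall_center in the frame of carrier_handle between -0.1 and 0.1 m and y of jar_tall_center in the frame of carrier_handle between -0.04 and 0.04 m and z of jar_tall_center in the frame of carrier_handle between -0.102 and -0.078 m and x of jar_low1_center in the frame of carrier_handle between -0.1 and 0.1 m and y of jar_low1_center in the frame of carrier_handle between -0.04 and 0.04 m and z of jar_low1_center in the frame of carrier_handle between -0.1195 and -0.0955 m and x of jar_low2_center in the frame of carrier_handle between -0.1 and 0.1 m and y of jar_low2_center in the frame of carrier_handle between -0.04 and 0.04 m and z of jar_low2_center in the frame of carrier_handle between -0.1195 and -0.0955 m and distance of each of drink, tape, lidstack from where it was at the start of the episode below 0.03 m); the arm keeps its last pose, push and grip.
It fails at once if the carrier is tipped by more than 0.35 rad (20 degrees) (angle between carrier_handle's own z axis and vertical above 0.35 rad).
It fails at once if a bystander is pushed away by more than 30 mm or knocked over (distance of any of drink, tape, lidstack from where it was at the start of the episode above 0.03 m or angle between any of drink, tape, lidstack's own z axis and vertical above 0.5 rad).
It also fails if it takes over 42 s, if anything falls off the work surface, if the arm or the gripper's body presses on something with over 40 N, if the wrist force passes 120 N, or if a joint passes its speed limit or range.

## Robot

A 6-joint arm with a two-finger parallel gripper is mounted at the origin on the work surface. World frame = base frame: x ahead of the robot, y to its left, z up, the work surface at z = 0. Lengths are in m, angles in rad, forces in N, time in s.
With the tool pointing down it reaches from about 0.35 to 0.85 m from the base axis. Payload 8.1 kg.
Tool frame: the origin (TCP) lies at the centre of the arm's flange, where the gripper is bolted on; the fingertips stand 186 mm ahead of it and the grasp point (between the pads) lies 167 mm ahead of it; z points along the fingers, y is the line along which they close (so a half turn about z gives the same grasp; the last joint's range is limited). The gripper opens to 93 mm and grips with 3 to 60 N. Pads are 15 mm wide; open, the fingers measure 128 mm over their backs; the gripper's body (75 mm by 188 mm) begins 65 mm behind the grasp point.
Start: joints at [-0.085, 0.13, 1.488, -0, 1.523, -0.085], TCP at [0.6, 0, 0.405] pointing down, gripper open.
Joint ranges: [-2.96, 2.96], [-0.89, 2.26], [0.02, 2.5], [-1.34, 4.48], [0, 2.73], [-2.66, 2.66]. Speed limits (rad/s): [2.39, 2.39, 2.79, 3.14, 3.14, 3.14].

## Interface

Orientations are given as a rotation vector (axis times angle).
In Python, from plant import robot gives the robot as it stands.
- The arm moves only by the tool apply_moves, never from a script. Its argument "series" is a list of rows, each a list of 2 entries, a list of its own where there are three numbers: the shift along the tool's x, y, z in mm, then the turn, a rotation vector about the tool's x, y, z in rad. A call has 1 to 12 rows; each row shifts and turns the commanded pose from where the row before left it, along the tool's axes as they then stand; what a row does not reach is not made up. A row lasts 1/12 s, in which the tool goes at most 41.7 mm and 7.16 degrees, less where a joint would pass 70% of its speed; a pose out of reach is approached as far as the arm can. A call is refused whole if a number of a shift passes 41.7 or a number of a turn 0.125, either way. A call with a gripper value outside its range is refused whole. "claw" is the opening, from 0 (shut) to 1 (fully open), set as the call begins (left out, the last holds). The fingers move at their own pace and stop on an object; "newtons" is the grip in N (left out, the last holds). Time passes only in rows, so rows that do not move let the fingers close. It gives the time, the measured TCP pose, the force, the opening and the grip force at its end, in the units of the state.
- robot.read_state(): the state, without advancing time (a new reading comes with each control period).
- robot.read_camera(name): name is "scene" or "side" or "wrist"; returns (picture, depth): 480x640x3 uint8, blue, green, red; 480x640 float32, m along the optical axis (not along the pixel's ray), 0 where there is no reading.
- robot.calibration(name): a dict with "fx", "fy", "cx", "cy" (pixels), "D" ([k1, k2, p1, p2, k3] as OpenCV has them; the pictures are not rectified), "extrinsics" (4x4, takes a point from world to camera coordinates). Camera axes: x right, y down, z forward; pixel columns grow to the right and rows downward; lengths in m; the calibration is good to about 2 mm. A picture is of the moment at which its call begins: read the wrist's pose just before it. calibration takes no time and is no camera call; for the wrist camera it gives the pose at the moment of the call.
- robot.close_job(): hands the job in; it is judged then, once.
The state is a dict: "t": time; "q": joint angles; "dq": joint speeds; "joint_torque": joint torques, N m; "tool_pos": TCP position; "orientation": TCP orientation; "force": force on the tool from outside, world axes, zero at the start; "wrist_torque": the same for the moment, N m; "opening": finger opening in m; "gripper_force": force on a finger pad.
Only numpy, scipy, OpenCV 4.12 (cv2) and the standard library are available. Lean on these libraries where they do the work, as an engineer would, in place of code of your own. Each camera call takes 0.05 s, during which the arm holds its last target. There are 200 camera calls.

## Working session

There is one attempt and no reset: what is moved stays moved. The work goes in short steps, Python scripts to look and compute and a tool call to move; the robot and the scene stay as the last step left them, time stands still between calls to the robot, and variables do not carry over. Pictures are saved under pics/ and viewed, at most 10 in all, crops included, and the job is handed in when it is done.

Besides the shell and the picture viewer there is one more tool, called after "Request:" in YAML: its name, and indented under it one key for each argument. apply_moves: Moves the arm, as the interface text tells. Its arguments: {"type":"object","properties":{"series":{"type":"array"},"claw":{"type":"number"},"newtons":{"type":"number"}},"required":["series"]}

```bash
mkdir -p pics
cat > h.py <<'E'
import numpy as np, cv2, pickle
from plant import robot
def snap(n,f):
    c=robot.calibration(n); im,d=robot.read_camera(n)
    cv2.imwrite(f'pics/{f}.png',im); pickle.dump((im,d,c),open(f'{f}.pkl','wb')); return im,d,c
def load(f): return pickle.load(open(f'{f}.pkl','rb'))
def ray(c,u,v):
    K=np.array([[c['fx'],0,c['cx']],[0,c['fy'],c['cy']],[0,0,1.]])
    x,y=cv2.undistortPoints(np.array([[[u,v]]],float),K,np.array(c['D'],float))[0,0]
    T=np.linalg.inv(np.array(c['extrinsics'])); return T[:3,3],T[:3,:3]@[x,y,1]
def depth_pt(f,u,v):
    im,d,c=load(f); o,r=ray(c,u,v); return o+r*np.median(d[v-1:v+2,u-1:u+2])
def plane(f,u,v,z):
    o,r=ray(load(f)[2],u,v); return o+r*(z-o[2])/r[2]
def tri(*a):
    A=0;b=0
    for f,u,v in a:
        o,r=ray(load(f)[2],u,v); r/=np.linalg.norm(r); P=np.eye(3)-np.outer(r,r); A=A+P; b=b+P@o
    return np.linalg.solve(A,b)
def cloud(f):
    im,d,c=load(f); h,w=d.shape; K=np.array([[c['fx'],0,c['cx']],[0,c['fy'],c['cy']],[0,0,1.]])
    uv=np.stack(np.meshgrid(np.arange(w),np.arange(h)),-1).reshape(-1,1,2).astype(float)
    n=cv2.undistortPoints(uv,K,np.array(c['D'],float)).reshape(h,w,2)
    p=np.dstack([n,np.ones((h,w))])*d[...,None]; T=np.linalg.inv(np.array(c['extrinsics']))
    p=p@T[:3,:3].T+T[:3,3]; p[d==0]=np.nan; return p
E
python3 - <<'E'
from h import *
a=[snap(n,n+'0')[0] for n in('scene','side','wrist')]
print(robot.read_state())
E
```

```text
{'t': 0.15, 'q': array([-8.54228954e-02,  1.31007515e-01,  1.48902408e+00,  1.38303620e-05,
        1.52299874e+00, -8.53682395e-02]), 'dq': array([ 0.00011791, -0.00356365, -0.0032876 , -0.00201335, -0.00177716,
        0.0009226 ]), 'joint_torque': array([ 8.59073725e-05, -5.60473788e+01, -4.92333663e+01,  7.68201635e-02,
        3.05504061e-02, -1.41810942e-04]), 'tool_pos': array([5.99828658e-01, 2.59304949e-05, 4.03919157e-01]), 'orientation': array([-2.22071884e+00, -2.22059598e+00,  1.43773703e-03]), 'force': array([-0.26378088,  0.6431896 , -0.0801651 ]), 'wrist_torque': array([-0.0342086 ,  0.05507399, -0.04773486]), 'gripper_force': 0.0, 'opening': 0.09315116222527184}
```

View pics/scene0.png

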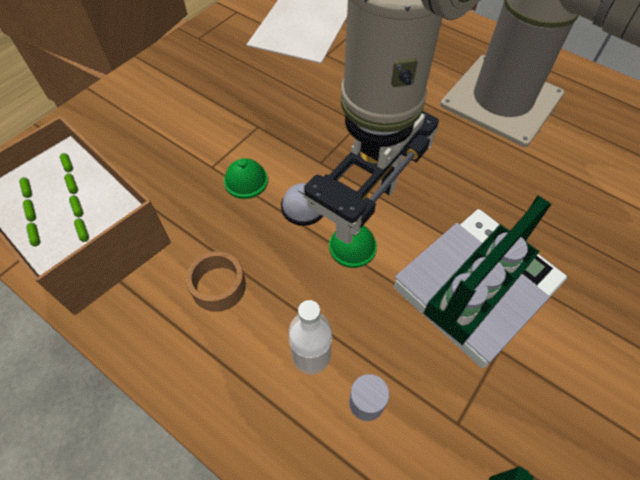

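View pics/side0.png

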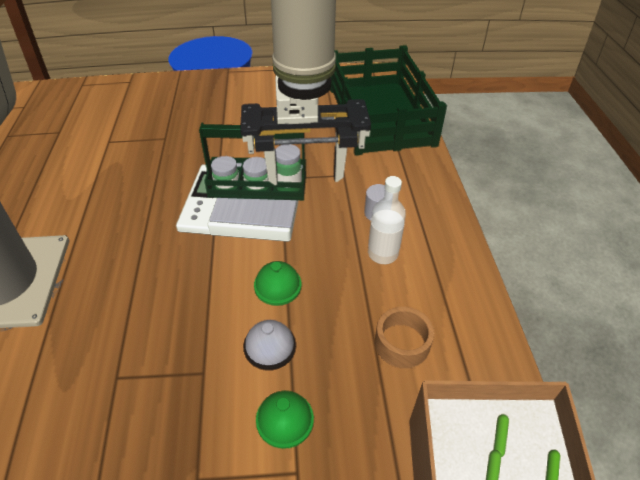

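The scene view shows the steel bell near (300,203), between two green look-alikes and partly behind the gripper. The carrier is on the scale near (490,270). In the side view the bell head is near (268,327), the carrier bar runs from (203,127) to about (303,140), and the tall jar is at the right (+x) end.

Run:
```python
from h import *
for f in('scene0','side0'):
    im,d,c=load(f); p=cloud(f); z=p[...,2]; b,g,r=[im[...,i].astype(int) for i in range(3)]
    m=(g>b+12)&(g>r+20)&(z>.165)&(z<.23)&(p[...,0]<.85)&(p[...,0]>.2)
    q=p[m]; print(f,'bar',m.sum(),q.min(0).round(3),q.max(0).round(3),np.median(q,0).round(4))
    t=q[q[:,2]>np.percentile(q[:,2],50)]; 
    if len(t)>20:
        (cx,cy),s,a=cv2.minAreaRect(t[:,:2].astype(np.float32)); print(cx,cy,s,a, np.median(t[:,2]))
    for n,uv in dict(side0={'bell':(268,327),'tall':(288,153),'pan':(255,215)},scene0={'bell':(300,200),'pan':(430,270)})[f].items(): print(n,depth_pt(f,*uv).round(4))
s=cv2.resize(load('side0')[0][290:370,220:320],None,fx=5,fy=5,interpolation=3)
w=cv2.resize(load('side0')[0][110:250,170:310],None,fx=3,fy=3,interpolation=3)
o=np.zeros((420,930,3),np.uint8);o[:400,:500]=s;o[:420,505:925]=w
cv2.imwrite('pics/c1.png',cv2.resize(o,None,fx=.86,fy=.86))
```

```text
scene0 bar 1371 [ 0.41  -0.009  0.165] [0.661 0.2   0.23 ] [0.5213 0.1768 0.205 ]
0.5664523243904114 0.13366922736167908 (0.1140405461192131, 0.32235434651374817) 52.85811996459961 0.20572321931522686
bell [ 0.5391 -0.1741  0.0461]
pan [0.5267 0.0973 0.0543]
side0 bar 391 [0.408 0.156 0.186] [0.601 0.196 0.207] [0.4474 0.1802 0.2004]
0.4462184011936188 0.18401511013507843 (0.017468415200710297, 0.07457415014505386) 84.28203582763672 0.20364511075157177
bell [ 0.5229 -0.1781  0.0622]
tall [0.5735 0.1645 0.1483]
pan [0.501  0.0922 0.0536]
```

View pics/c1.png

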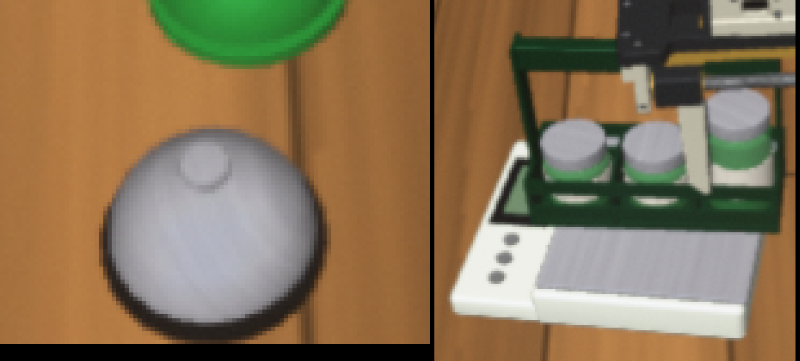

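View pics/wrist0.png

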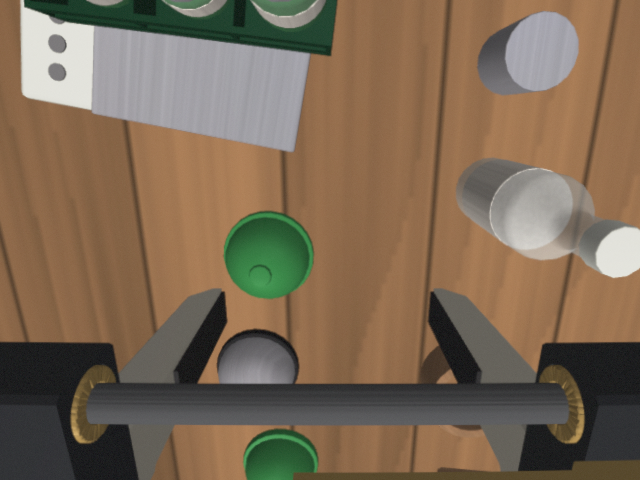

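The crop puts the bell head at about side px (268,327), with depth giving z 0.062. The wrist view shows the scale and carrier yawed slightly, and the bottle and lid stack at the right, well away from the bell. Next I'll fit the bar and bystander positions.

Run:
```python
from h import *
for f in('scene0','side0'):
    im,d,c=load(f); p=cloud(f); z=p[...,2]; b,g,r=[im[...,i].astype(int) for i in range(3)]
    m=(g>b+8)&(g>r+12)&(z>.196)&(z<.21)&(p[...,0]<.75)&(p[...,0]>.3)&(p[...,1]>.1)&(p[...,1]<.25)
    q=p[m]; q=q[np.abs(q[:,2]-np.median(q[:,2]))<.004]
    v=np.linalg.svd(q[:,:2]-q[:,:2].mean(0),full_matrices=False)[2][0]; v*=np.sign(v[0]); o=q[:,:2].mean(0)
    s=(q[:,:2]-o)@v; t=(q[:,:2]-o)@[-v[1],v[0]]
    print(f,len(q),'yaw',np.arctan2(v[1],v[0]),'ends',np.percentile(s,[1,99]),'w',np.percentile(t,[2,98]),'mid',o+v*(np.percentile(s,[1,99]).mean()),np.median(q[:,2]))
    m=(z>.049)&(z<.056)&(np.abs(p[...,0]-.5)<.2)&(p[...,1]>.02)&(p[...,1]<.35)&(b>r-5)
    q=p[m]; print('pan',cv2.minAreaRect(q[:,:2].astype(np.float32)))
for n,a in dict(lid=(370,388),bottle=(310,310),tape=(215,262)).items(): print(n,depth_pt('scene0',*a).round(3))
m=load('side0'); p=cloud('side0')
q=p[300:350,240:300].reshape(-1,3); q=q[(q[:,2]>.058)&(q[:,2]<.067)]; print('bell',len(q),np.median(q,0),q.max(0),q.min(0))
print('tri', tri(('side0',268,327),('scene0',300,187)))
```

```text
scene0 1336 yaw -0.12450741945484106 ends [-0.10383444  0.0934394 ] w [-0.00774732  0.00729838] mid [0.50988322 0.17812818] 0.20502110277867697
pan ((0.5075545310974121, 0.16935893893241882), (0.19799984991550446, 0.20125159621238708), 79.0483169555664)
side0 236 yaw -0.11542491735324738 ends [-0.03701013  0.03831686] w [-0.00692104  0.00957203] mid [0.44556426 0.18286156] 0.20348737614295903
pan ((0.49715718626976013, 0.16519904136657715), (0.19118069112300873, 0.18356452882289886), 79.15179443359375)
lid [0.755 0.126 0.063]
bottle [0.753 0.017 0.192]
tape [ 0.725 -0.22   0.025]
bell 106 [ 0.52143996 -0.18025558  0.0619234 ] [ 0.53105727 -0.16903549  0.06575902] [ 0.51296266 -0.18878328  0.05888504]
tri [ 0.52496546 -0.18211541  0.06655883]
```

Bell head is at (0.522, -0.179). The bar's middle is at (0.510, 0.178) with a yaw of about -0.12. First I'll close the fingers and go above the bell.

Request:
apply_moves:
  series:
    - [[-30,-13,0],[0,0,0]]
    - [[-30,-13,0],[0,0,0]]
    - [[-30,-13,0],[0,0,0]]
    - [[-30,-13,0],[0,0,0]]
    - [[-30,-13,0],[0,0,0]]
    - [[-29,-13,0],[0,0,0]]
    - [[0,0,32],[0,0,0]]
    - [[0,0,32],[0,0,0]]
    - [[0,0,32],[0,0,0]]
    - [[0,0,32],[0,0,0]]
    - [[0,0,0],[0,0,0]]
    - [[0,0,0],[0,0,0]]
  claw: 0
  newtons: 20

```text
t: 1.15
tool_pos: [0.521, -0.1785, 0.2749]
orientation: [-2.218, -2.218, 0.003]
force: [0.0, -0.3, 0.2]
opening: 0.0176
gripper_force: 0.0
```

Request:
apply_moves:
  series:
    - [[0,0,0],[0,0,0]]
    - [[0,0,0],[0,0,0]]
    - [[0,0,0],[0,0,0]]
    - [[0,0,0],[0,0,0]]

```text
t: 1.48
tool_pos: [0.5228, -0.1792, 0.2788]
orientation: [2.219, 2.219, 0.002]
force: [-0.9, -0.4, 0.2]
opening: 0.0005
gripper_force: 0.0
```

Run:
```python
from h import *
a=snap('side','side1')[0]; b=snap('scene','scene1')[0]; print(robot.read_state()['opening'])
o=np.hstack([cv2.resize(a[240:380,200:340],(400,400),interpolation=3),cv2.resize(b[120:260,230:370],(400,400),interpolation=3)])
cv2.imwrite('pics/c2.png',o)
p=cloud('scene1')
for n in('lid',):
    pass
```

```text
0.00032168532433061667
```

View pics/c2.png

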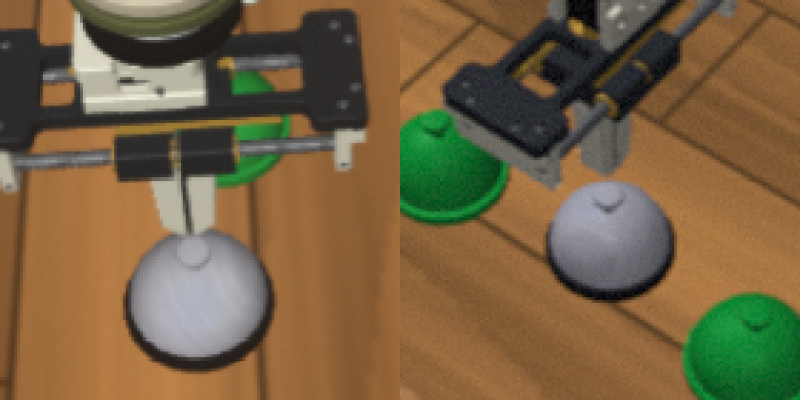

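The view shows the closed fingertips just above the steel bell: tips at about side (265.8,321.6) and scene (301.4,177.7), head at side (267.2,326.1) and scene (303.2,187.6). I'll triangulate both.

Run:
```python
from h import *
print('head',tri(('side1',267.2,326.1),('scene1',303.2,187.6)),'tip',tri(('side1',265.8,321.6),('scene1',301.4,177.7)))
print(plane('side1',267.2,326.1,.062),plane('scene1',303.2,187.6,.062)); print(robot.read_state()['tool_pos'])
```

```text
head [ 0.52244291 -0.1780089   0.06423458] tip [ 0.52087153 -0.18354045  0.08661105]
[ 0.52165011 -0.17608642  0.062     ] [ 0.52189031 -0.17932815  0.062     ]
[ 0.52241699 -0.17910048  0.2779652 ]
```

Request:
apply_moves:
  series:
    - [[1,0,10],[0,0,0]]
    - [[0,0,8],[0,0,0]]
    - [[0,0,6],[0,0,0]]
    - [[0,0,4],[0,0,0]]
    - [[0,0,3],[0,0,0]]
    - [[0,0,2],[0,0,0]]
    - [[0,0,0],[0,0,0]]
    - [[0,0,0],[0,0,0]]

```text
t: 2.25
tool_pos: [0.522, -0.178, 0.2439]
orientation: [-2.221, -2.221, 0.0]
force: [-1.8, 0.5, 2.6]
opening: 0.0003
gripper_force: 1.5
```

Request:
apply_moves:
  series:
    - [[0,0,2],[0,0,0]]
    - [[0,0,1],[0,0,0]]
    - [[0,0,1],[0,0,0]]
    - [[0,0,0],[0,0,0]]

```text
t: 2.58
tool_pos: [0.5224, -0.1782, 0.2421]
orientation: [2.22, 2.221, 0.001]
force: [-9.0, 4.0, 18.9]
opening: 0.0004
gripper_force: 9.6
```

Force has jumped to 18.9 N, so the plunger is at its stop. I'll hold briefly, then rise.

Request:
apply_moves:
  series:
    - [[0,0,0],[0,0,0]]
    - [[0,0,-10],[0,0,0]]
    - [[0,0,-15],[0,0,0]]
    - [[0,0,-35],[0,0,0]]
    - [[0,0,-40],[0,0,0]]
    - [[0,0,-40],[0,0,0]]
    - [[0,0,-40],[0,0,0]]
    - [[0,0,-30],[0,0,0]]
    - [[0,0,-10],[0,0,0]]
    - [[0,0,0],[0,0,0]]
  claw: 0

```text
t: 3.42
tool_pos: [0.5226, -0.1783, 0.4641]
orientation: [2.216, 2.216, 0.004]
force: [0.1, -0.2, 0.1]
opening: 0.0006
gripper_force: 0.0
```

Request:
apply_moves:
  series:
    - [[35,0,0],[0,0,0]]
    - [[35,0,0],[0,0,0]]
    - [[35,0,0],[0,0,0]]
    - [[35,0,0],[0,0,0]]
    - [[35,0,0],[0,0,0]]
    - [[35,0,0],[0,0,0]]
    - [[35,0,0],[0,0,0]]
    - [[35,0,0],[0,0,0]]
    - [[35,0,0],[0,0,0]]
    - [[35,0,0],[0,0,0]]
    - [[0,0,0],[0,0,0]]
  claw: 1

```text
t: 4.33
tool_pos: [0.521, 0.177, 0.4567]
orientation: [-2.213, -2.224, 0.002]
force: [0.9, 0.8, 1.4]
opening: 0.0696
gripper_force: 0.0
```

Request:
apply_moves:
  series:
    - [[0,0,0],[0,0,-0.121]]
    - [[0,0,0],[0,0,-0.121]]
    - [[0,0,0],[0,0,-0.121]]
    - [[0,0,0],[0,0,-0.121]]
    - [[0,0,0],[0,0,-0.121]]
    - [[0,0,0],[0,0,-0.121]]
    - [[0,0,0],[0,0,-0.121]]
    - [[0,0,0],[0,0,-0.121]]
    - [[0,0,0],[0,0,-0.121]]
    - [[0,0,0],[0,0,-0.121]]
    - [[0,0,0],[0,0,-0.121]]
    - [[0,0,0],[0,0,-0.121]]

```text
t: 5.33
tool_pos: [0.5219, 0.1716, 0.457]
orientation: [-0.177, -3.133, 0.002]
force: [-0.3, 0.8, -0.4]
opening: 0.0928
gripper_force: 0.0
```

Request:
apply_moves:
  series:
    - [[0,0,0],[0,0,0]]
    - [[0,0,0],[0,0,0]]
    - [[0,0,0],[0,0,0]]

```text
t: 5.58
tool_pos: [0.5219, 0.1718, 0.4584]
orientation: [-0.193, -3.134, 0.001]
force: [-0.5, -0.4, -0.5]
opening: 0.0931
gripper_force: 0.0
```

Run:
```python
from h import *
from scipy.spatial.transform import Rotation as R
s=robot.read_state(); print(s['tool_pos'],s['q']); M=R.from_rotvec(s['orientation']).as_matrix(); print(M.round(3),s['t'],s['opening'],s['force'])
a=snap('wrist','wrist1')[0]; b=snap('side','side2')[0]; snap('scene','scene2')
cv2.imwrite('pics/c3.png',np.hstack([cv2.resize(a,(440,330)),cv2.resize(b[40:250,120:360],(360,315))[:330] if 0 else cv2.copyMakeBorder(cv2.resize(b[40:250,120:360],(360,315)),0,15,0,0,0)]))
for f in('wrist1','side2','scene2'):
    im,d,c=load(f); p=cloud(f); z=p[...,2]; B,g,r=[im[...,i].astype(int) for i in range(3)]
    m=(g>B+8)&(g>r+12)&(z>.196)&(z<.212)&(p[...,0]<.75)&(p[...,0]>.3)&(p[...,1]>.1)&(p[...,1]<.25)
    q=p[m]
    if len(q)<50: print(f,len(q)); continue
    q=q[np.abs(q[:,2]-np.median(q[:,2]))<.004]
    v=np.linalg.svd(q[:,:2]-q[:,:2].mean(0),full_matrices=False)[2][0]; v*=np.sign(v[0]); o=q[:,:2].mean(0)
    k=(q[:,:2]-o)@v; t=(q[:,:2]-o)@[-v[1],v[0]]; e=np.percentile(k,[1,99])
    print(f,len(q),'yaw',np.arctan2(v[1],v[0]),'ends',e,'w',np.percentile(t,[2,98]),'mid',o+v*e.mean(),'y@.525',o[1]+(.525-o[0])*v[1]/v[0],np.median(q[:,2]))
```

```text
[0.52193995 0.17180407 0.45842612] [ 2.24677719e-01 -2.20110530e-02  1.54903983e+00  9.36027650e-06
  1.61635918e+00 -1.22297966e+00]
[[-0.992  0.123 -0.002]
 [ 0.123  0.992 -0.   ]
 [ 0.002 -0.001 -1.   ]] 5.5833 0.09306990644133459 [-0.50140583 -0.39648991 -0.4998592 ]
wrist1 8130 yaw -0.12485505446419194 ends [-0.0871728   0.10972917] w [-0.00727314  0.00778586] mid [0.50735332 0.17928167] y@.525 0.17706687053406941 0.2031035342860443
side2 621 yaw -0.12285419966105247 ends [-0.09614171  0.09700478] w [-0.00702692  0.00987913] mid [0.50529679 0.17517222] y@.525 0.1727393430662955 0.20329064125359098
scene2 1334 yaw -0.12563779420960514 ends [-0.10407884  0.09308245] w [-0.00774066  0.00720412] mid [0.51036027 0.17805924] y@.525 0.17621019929839568 0.20508328574527818
```

View pics/c3.png

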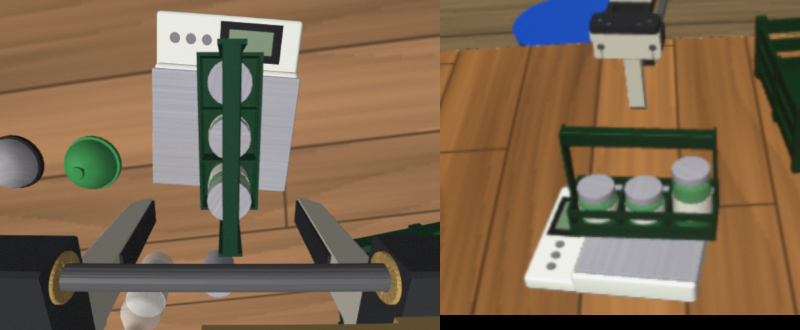

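The wrist view confirms the bar sits between the open fingers, about 4 mm towards tool +y, and that the tall jar is at the carrier's +x end. I'll descend over a point 15 mm from the bar's middle on the tall-jar side.

Request:
apply_moves:
  series:
    - [[-2,4,0],[0,0,0]]
    - [[0,0,20],[0,0,0]]
    - [[0,0,25],[0,0,0]]
    - [[0,0,25],[0,0,0]]
    - [[0,0,15],[0,0,0]]
    - [[0,0,10],[0,0,0]]
    - [[0,0,6],[0,0,0]]
    - [[0,0,0],[0,0,0]]
    - [[0,0,0],[0,0,0]]
    - [[0,0,0],[0,0,0]]
  claw: 1

```text
t: 6.57
tool_pos: [0.525, 0.1759, 0.3603]
orientation: [0.186, 3.134, 0.001]
force: [-0.1, -0.1, -0.4]
opening: 0.0929
gripper_force: 0.0
```

Run:
```python
from h import *
b=snap('side','side3')[0]; c=snap('scene','scene3')[0]; print(robot.read_state()['tool_pos'],robot.read_state()['force'])
cv2.imwrite('pics/c4.png',np.hstack([cv2.resize(b[60:240,160:340],(400,400)),cv2.resize(c[160:360,380:580],(400,400))]))
```

```text
[0.52490069 0.17585606 0.36018398] [ 0.70743413 -0.27072579  0.55257239]
```

View pics/c4.png

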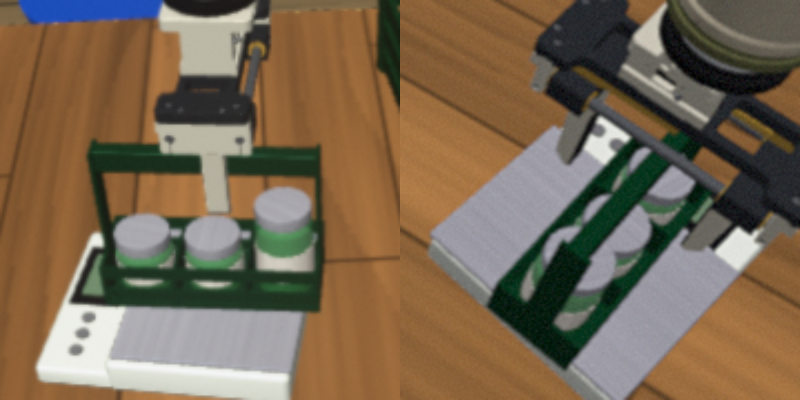

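The fingers straddle the bar and touch nothing. I'll close them.

Request:
apply_moves:
  series:
    - [[0,0,2],[0,0,0]]
    - [[0,0,0],[0,0,0]]
    - [[0,0,0],[0,0,0]]
    - [[0,0,0],[0,0,0]]
    - [[0,0,0],[0,0,0]]
    - [[0,0,0],[0,0,0]]
    - [[0,0,0],[0,0,0]]
    - [[0,0,0],[0,0,0]]
    - [[0,0,0],[0,0,0]]
    - [[0,0,0],[0,0,0]]
    - [[0,0,0],[0,0,0]]
    - [[0,0,0],[0,0,0]]
  claw: 0
  newtons: 45

```text
t: 7.67
tool_pos: [0.5245, 0.1757, 0.3567]
orientation: [-0.187, -3.136, -0.0]
force: [0.2, 2.4, 1.5]
opening: 0.0174
gripper_force: 1.4
```

Request:
apply_moves:
  series:
    - [[0,0,0],[0,0,0]]
    - [[0,0,0],[0,0,0]]
    - [[0,0,-1],[0,0,0]]
    - [[0,0,-2],[0,0,0]]
    - [[0,0,-3],[0,0,0]]
    - [[0,0,-4],[0,0,0]]
    - [[0,0,-3],[0,0,0]]
    - [[0,0,-2],[0,0,0]]
    - [[0,0,0],[0,0,0]]
    - [[0,0,0],[0,0,0]]

```text
t: 8.5
tool_pos: [0.5245, 0.1758, 0.372]
orientation: [0.186, 3.136, 0.0]
force: [0.5, -0.3, -7.1]
opening: 0.0157
gripper_force: 45.0
```

```bash
cat > lvl.py <<'E'
from h import *
import sys
s=robot.read_state(); print({k:np.round(s[k],3) for k in('t','tool_pos','orientation','force','wrist_torque','opening','gripper_force')})
b=snap('side','s'+sys.argv[1])[0]; snap('scene','c'+sys.argv[1]); w=snap('wrist','w'+sys.argv[1])[0]
for f in('w','c','s'):
    f+=sys.argv[1]; im,d,c=load(f); p=cloud(f); z=p[...,2]; B,g,r=[im[...,i].astype(int) for i in range(3)]
    m=(g>B+8)&(g>r+12)&(z>.185)&(z<.33)&(p[...,0]<.66)&(p[...,0]>.38)&(abs(p[...,1]-.178+.125*(p[...,0]-.51))<.012)
    q=p[m]
    if len(q)<50: print(f,len(q)); continue
    # top-surface points: slope along x with robust fit
    for _ in range(8):
        k=np.polyfit(q[:,0],q[:,2],1); e=q[:,2]-np.polyval(k,q[:,0]); q=q[e>-.003] if (e<-.003).any() else q
    print(f,len(q),'slope z/x',k[0].round(4),'z@.51',np.polyval(k,.51).round(4),'yaw',np.polyfit(q[:,0],q[:,1],1)[0].round(3),q[:,0].min().round(3),q[:,0].max().round(3))
cv2.imwrite('pics/v%s.png'%sys.argv[1],np.hstack([cv2.resize(b[20:240,140:360],(400,400)),cv2.resize(w,(400,300))if 0 else cv2.copyMakeBorder(cv2.resize(w,(400,300)),0,100,0,0,0)]))
E
python3 lvl.py A
```

```text
{'t': np.float64(8.5), 'tool_pos': array([0.525, 0.176, 0.372]), 'orientation': array([0.186, 3.136, 0.   ]), 'force': array([ 0.495, -0.323, -7.065]), 'wrist_torque': array([ 0.049, -0.075, -0.003]), 'opening': np.float64(0.016), 'gripper_force': np.float64(44.989)}
wA 19458 slope z/x -0.0006 z@.51 0.2181 yaw -0.121 0.408 0.588
cA 710 slope z/x -0.0083 z@.51 0.2212 yaw -0.106 0.494 0.61
sA 328 slope z/x -0.004 z@.51 0.2188 yaw -0.116 0.408 0.603
```

All the weight (7.1 N) is on the fingers and the bar is level, so I'll lift the remaining 85 mm gently.

Request:
apply_moves:
  series:
    - [[0,0,-2],[0,0,0]]
    - [[0,0,-5],[0,0,0]]
    - [[0,0,-9],[0,0,0]]
    - [[0,0,-12],[0,0,0]]
    - [[0,0,-14],[0,0,0]]
    - [[0,0,-14],[0,0,0]]
    - [[0,0,-12],[0,0,0]]
    - [[0,0,-9],[0,0,0]]
    - [[0,0,-5],[0,0,0]]
    - [[0,0,-3],[0,0,0]]
    - [[0,0,0],[0,0,0]]
    - [[0,0,0],[0,0,0]]

```text
t: 9.65
tool_pos: [0.5244, 0.1757, 0.4561]
orientation: [-0.186, -3.135, 0.0]
force: [-0.1, -0.1, -6.8]
opening: 0.0159
gripper_force: 45.0
```

Request:
apply_moves:
  series:
    - [[0,0,0],[0,0,0]]
    - [[0,0,0],[0,0,0]]
    - [[0,0,0],[0,0,0]]
    - [[0,0,0],[0,0,0]]
    - [[0,0,0],[0,0,0]]
    - [[0,0,0],[0,0,0]]

```text
t: 10.15
tool_pos: [0.5245, 0.1757, 0.4566]
orientation: [-0.186, -3.136, 0.0]
force: [-0.4, 0.4, -6.6]
opening: 0.0155
gripper_force: 45.0
```

```bash
python3 lvl.py B
```

```text
{'t': np.float64(10.15), 'tool_pos': array([0.524, 0.176, 0.457]), 'orientation': array([-0.186, -3.136,  0.   ]), 'force': array([-0.39 ,  0.445, -6.553]), 'wrist_torque': array([ 0.099, -0.091, -0.054]), 'opening': np.float64(0.016), 'gripper_force': np.float64(44.989)}
wB 19484 slope z/x -0.0004 z@.51 0.3032 yaw -0.121 0.408 0.589
cB 732 slope z/x -0.0121 z@.51 0.3061 yaw -0.112 0.516 0.61
sB 537 slope z/x -0.0011 z@.51 0.3034 yaw -0.123 0.408 0.604
```

View pics/vB.png

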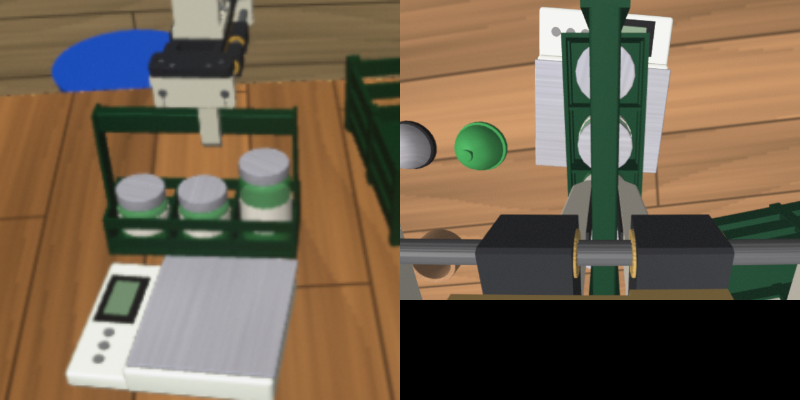

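The carrier hangs level about 100 mm above the pan, with all three jars in their pockets. I'll check the offset from the pan's centre, then hand in.

Run:
```python
from h import *
im,d,c=load('sB'); p=cloud('sB'); b,g,r=[im[...,i].astype(int) for i in range(3)]
m=(abs(p[...,2]-.052)<.004)&(b>=r)&(b<215)&(g<r+8)&(abs(p[...,0]-.5)<.2)&(abs(p[...,1]-.17)<.15)
ct=cv2.morphologyEx(m.astype(np.uint8),cv2.MORPH_OPEN,np.ones((3,3))); q=p[ct>0]
R=cv2.minAreaRect(q[:,:2].astype(np.float32)); print(len(q),R)
off=np.hypot(R[0][0]-.509,R[0][1]-.178); print('offset',off)
if off<.05: print(robot.close_job())
```

```text
4744 ((0.5084875226020813, 0.1671927273273468), (0.20001009106636047, 0.16526447236537933), 79.4016342163086)
offset 0.010819416606474397
the job is handed in; nothing more can be done
None
```

The job is handed in: I pressed the bell to its stop and let it go. The carrier is gripped at 45 N, level, about 100 mm above the pan and 11 mm off its centre, with all three jars in their pockets. I didn't measure the plunger's return or the bystanders' positions, and no verdict has come back.

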